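# Show a finished 3D print to the inspection camera

## Task

Pull the 3D printer's bed forward by its front tab until it comes up against its stop and leave it there, then pick the bearing block (the print with the big bore) off the bed and show it to the inspection camera: hold it in the air, right way up, 12 cm in front of the lens with the camera looking straight through the bore along its axis. Leave the other two prints lying on the bed and disturb nothing else on the bench. Finish while still holding the block there, steadily; do not put it down.

Things in the scene. Friction and masses are not known exactly. Their poses are not given: they have to be found in the camera images.
- printer: Open-frame 3D printer, fixed: dark base 360 x 300 mm, 48 mm high, origin under its centre. Its -x axis is its front, towards the robot: the way the bed is pulled. A portal (370 mm high) stands 100 mm behind the origin; its cross bar and print head (front 75 mm behind the origin, nozzle tip 152 mm above the bench) hang over the bed's rear part
- bed (a joint): Position of the printer's bed on its slide, m: 0 fully back, grows as it is pulled forward (printer's -x) to a hard front stop at 0.140. Starts between 0 and 0.03. Slides level with about 2.5 N of friction and stays where left. The bed is a black plate 220 x 210 mm, its upper face 70 mm above the bench
- bed_tab (a point): Top centre of the pull tab at the middle of the bed's front edge: an upright aluminium plate 10 mm thick (along the printer's x), 44 mm wide (y), its top 40 mm above the bed's upper face. The tab's rear face is 7 mm ahead of the bed plate's edge. Axes as the printer
- bed_top (a point): Centre of the bed's upper face, axes as the printer; moves with the bed
- block: The bearing block, a white print standing on the bed: foot plate 36 (x) x 74 (y) x 8 mm high, with an upright block 24 (x) x 36 (y) mm on its middle reaching up to 50 mm, and a 20 mm round bore right through along x. About 90 g. Origin at the centre of its underside, z up. Same when turned half round about z. Its flat sides across y (36 mm apart) are free to grip from above
- bore (a point): Centre of the bearing block's bore, 32 mm above the block's underside, axes as the block (bore along x)
- ring: Bystander on the bed: white printed ring, 36 mm across, 22 mm hole, 14 mm high; origin at the centre of its underside
- thumbknob: Bystander on the bed: white printed thumb knob, flange 34 mm across and 10 mm high with a 16 mm stem on it, 24 mm high in all; origin at the centre of its underside
- stand: Inspection camera stand, fixed: steel mast 20 mm thick and 394 mm high on a flat dark foot 130 x 130 mm. Origin at the mast's foot; its -x axis is the way the camera looks, seen from above
- lens (a point): Centre of the front glass of the inspection camera's lens (black barrel 34 mm across in a 54 mm metal ring, grey body 56 x 50 mm behind it, 75 mm long in all, on the mast). The camera looks along this frame's -x axis, 20 degrees below level; y is level. Its height differs from run to run; it is clamped there
- focus (a point): The point in the air 120 mm in front of the lens on its axis, where the centre of the bore must be held; axes as lens. About 170 to 240 mm above the bench. Nothing marks it
- glue: Bystander: closed glue bottle standing, 28 mm across, 95 mm high
- caliper: Bystander: digital caliper lying flat, about 225 mm long; origin under its middle
- scraper: Bystander: print scraper (spatula) lying flat
- spool: Bystander: filament spool lying flat, 196 mm across and 60 mm high; origin at the centre of its underside
Not all that is in view belongs to the job. Leave any orange look-alike of the block alone.

How it is judged (in metres and radians):
On the way, in this order (a step that is already met when the one before it is completed fails the run):
1. the bed is pulled forward against its stop, with the bearing block still on it (value of joint bed above 0.135 m and z of block in the frame of bed_top below 0.006 m), for 0.2 s.
2. the bearing block is lifted clear of the bed in the gripper (z of block in the frame of bed_top above 0.03 m and contact force between the fingers and block above 0.5 N and contact force between block and printer below 0.05 N), for 0.2 s.
At the end, for the whole second after the job is handed in: The gripper holds the block still, touching nothing else; bore centre within 15 mm of the point 120 mm before the lens; bore within 10 degrees of the line of sight, right way up, rolled under 10 degrees; the bed within 15 mm of its stop with the ring and thumb knob flat on it (distance between bore and focus below 0.015 m and angle between the x axis of bore and the x axis of lens, either way round below 0.18 rad and angle between the y axis of bore and the y axis of lens, either way round below 0.18 rad and angle between bore's own z axis and vertical below 0.8 rad and contact force between the fingers and block above 0.5 N and contact force between block and printer below 0.05 N and contact force between block and stand below 0.05 N and height (world z) of bore above 0.13 m and linear speed of block below 0.03 m/s and angular speed of block below 0.3 rad/s and value of joint bed above 0.125 m and z of ring in the frame of bed_top between -0.004 and 0.006 m and angle between each of ring, thumbknob's own z axis and vertical below 0.2 rad and z of thumbknob in the frame of bed_top between -0.004 and 0.006 m); the arm keeps its last pose, push and grip.
It fails at once if a bystander on the bench (glue, caliper, scraper or spool) is moved more than 30 mm (distance of any of glue, caliper, scraper, spool from where it was at the start of the episode above 0.03 m).
It also fails if it takes over 54 s, if anything falls off the work surface, if the arm or the gripper's body presses on something with over 40 N, if the wrist force passes 120 N, or if a joint passes its speed limit or range.

## Robot

A 6-joint arm with a two-finger parallel gripper is mounted at the origin on the work surface. World frame = base frame: x ahead of the robot, y to its left, z up, the work surface at z = 0. Lengths are in mm, angles in rad, forces in N, time in s.
With the tool pointing down it reaches from about 275 to 825 mm from the base axis. Payload 5.2 kg.
Tool frame: the origin (TCP) lies at the very end of the fingers, on their centre line; the grasp point (between the pads) lies 19 mm behind it; z points along the fingers, y is the line along which they close (so a half turn about z gives the same grasp; the last joint's range is limited). The gripper opens to 93 mm and grips with 3 to 60 N. Pads are 15 mm wide; open, the fingers measure 128 mm over their backs; the gripper's body (75 mm by 188 mm) begins 65 mm behind the grasp point.
Start: joints at [1.135, 0.259, 1.535, -0, 1.348, -0.203], TCP at [126.864, 535.173, 218.653] pointing down, gripper open.
Joint ranges: [-3.14, 3.14], [-0.91, 2.08], [0.19, 2.58], [-1.22, 4.36], [0.22, 2.71], [-3.12, 3.12]. Speed limits (rad/s): [2.57, 2.57, 3.14, 3.14, 3.14, 3.14].

## Interface

Orientations are given as [roll, pitch, yaw] about the fixed x, y, z axes, in that order (R = Rz(yaw) Ry(pitch) Rx(roll)).
In Python, from bench import robot gives the robot as it stands. The module is installed in compiled form; this text tells all that it offers. Calls block until the motion is done:
- robot.move_ptp(position, orientation): joint-space move of the TCP to a pose.
- robot.move_linear(position, ori=None, speed=150, f_stop=None): straight line of the TCP; ori=None keeps the orientation; speed is the mean speed in mm/s. With f_stop (N) it stops when the force on the tool has changed by that much, and returns True; else False.
- robot.move_j(angles): joint-space move.
- robot.move_gripper(opening): opening from 0.0 (shut) to 1.0 (fully open); the grip force is fixed at half the most; returns when the fingers have stopped.
- robot.sleep(seconds).
- robot.inverse_kinematics(position, orientation): joint angles nearest the present ones, or None.
- robot.get_image(name): name is "scene" or "top"; returns a dict with "img" (400x640x3 uint8, blue, green, red), "fovy" (degrees; the focal length in pixels is half the picture's height over the tangent of half this angle, whatever the lens; pixels are square), "cx", "cy" (the principal point, pixels), "eye" and "orientation" of the camera in the world. Camera axes: x right, y down, z forward; pixel columns grow to the right and rows downward; lengths in mm; the calibration is good to about 2 mm. A picture is of the moment at which its call begins. There is no depth.
A pose or a line that the arm cannot do raises robot.MotionError and nothing moves.
- robot.hand_in(): hands the job in; it is judged then, once.
Readings, each from a call of its own:
- robot.current_t(): time.
- robot.current_qpos(): joint angles.
- robot.current_joint_vel(): joint speeds.
- robot.current_joint_efforts(): joint torques, N m.
- robot.current_tcp_pos(): TCP position.
- robot.current_eef_rot(): TCP orientation.
- robot.current_contact_force(): force on the tool from outside, world axes, zero at the start.
- robot.current_ft_torque(): the same for the moment, N m.
- robot.current_gripper_width(): opening from 0.0 (shut) to 1.0 (fully open).
- robot.current_finger_force(): force on a finger pad.
Only numpy, scipy, OpenCV 4.12 (cv2) and the standard library are available. Lean on these libraries where they do the work, as an engineer would, in place of code of your own. Each camera call takes 0.05 s, during which the arm holds its last target. There are 200 camera calls.

## Working session

There is one attempt and no reset: what is moved stays moved. The work goes in short steps, each a Python script; the robot and the scene stay as the last script left them, time stands still between calls to the robot, and variables do not carry over. Pictures are saved under pics/ and viewed, at most 10 in all, crops included, and the job is handed in when it is done.

```bash
mkdir -p pics; ls
python3 - <<'E'
from bench import robot
import cv2
for n in("scene","top"):
    d=robot.get_image(n); cv2.imwrite(f"pics/{n}0.png",d["img"]); print(n,d["fovy"],d["cx"],d["cy"],d["eye"],d["orientation"])
print(robot.current_t(),robot.current_eef_rot())
E
```

```text
pics
scene 46.45834308336698 315.7522727479714 199.52769156533762 [1161.35422787  249.84630653 1382.25702199] [-2.65591028  0.00772182  2.01115485]
top 54.779108531869795 318.69206746878007 191.8518935561089 [ 305.34651247  -32.57694723 1436.53685152] [-2.95312845 -0.01347486 -1.59010023]
0.1 [-3.14005699e+00 -3.22642988e-04  2.90883834e+00]
```

View pics/scene0.png

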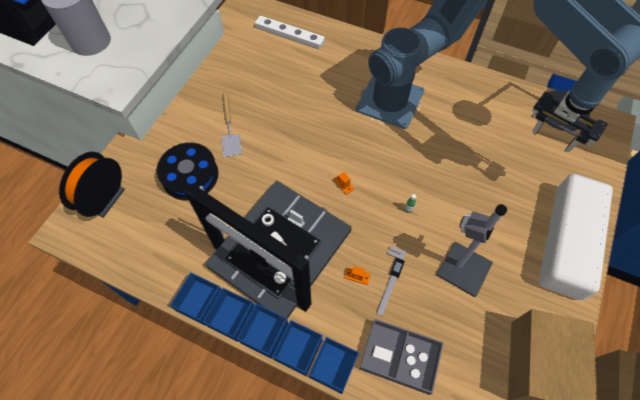

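View pics/top0.png

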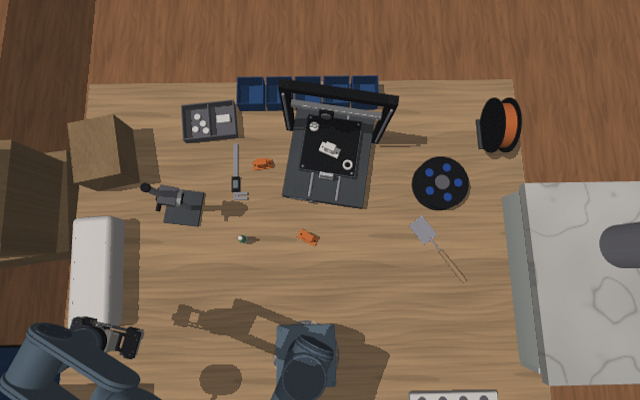

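The top picture has the bed at about (330,148), the white block at (330,149), ring at (347,164), knob at (314,126) and tab at (326,176). The stand is at (180,203) and the two orange look-alikes lie beside the printer. I'll enlarge the printer and stand.

Run:
```python
import cv2,numpy as np
t=cv2.imread("pics/top0.png");s=cv2.imread("pics/scene0.png")
z=lambda i,x,y,w,h,k:cv2.resize(i[y:y+h,x:x+w],None,fx=k,fy=k,interpolation=cv2.INTER_CUBIC)
cv2.imwrite("pics/c1.png",np.hstack([z(t,275,75,100,150,4),z(s,205,175,100,150,4)]))
cv2.imwrite("pics/c2.png",np.hstack([z(t,130,170,80,70,5),z(s,430,195,80,70,5)]))
```

```text
(no output)
```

View pics/c1.png

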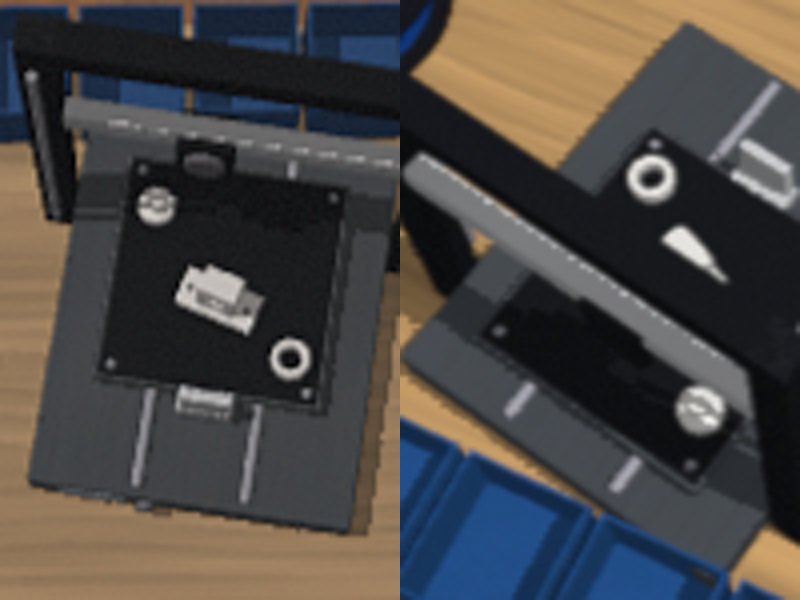

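View pics/c2.png

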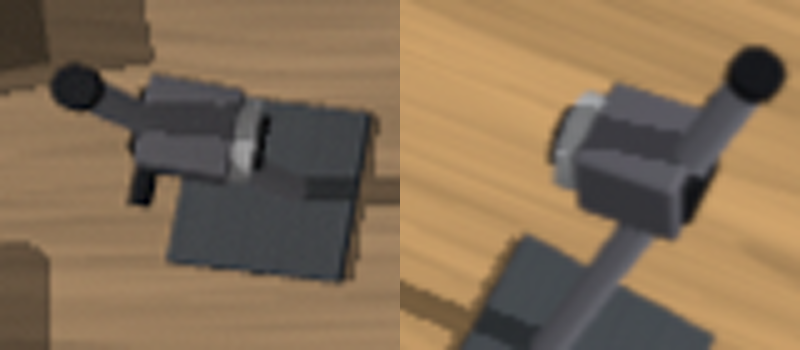

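Crop c1 shows, in the top view, the tab at about (326,174) with its top face above its front face, and the block standing clear of the ring and knob. In the scene view the tab is at about (297,219) and the bar hides most of the block. Crop c2 shows the lens glass at about (182,198) in the top view and (462,222) in the scene view. I'll turn these into world points next.

```bash
cat > h.py <<'E'
import numpy as np,cv2
from scipy.spatial.transform import Rotation as R
from bench import robot
class Cam:
    def __init__(s,n):
        d=robot.get_image(n);s.img=d["img"];s.f=s.img.shape[0]/2/np.tan(np.radians(d["fovy"])/2)
        s.c=np.array([d["cx"],d["cy"]]);s.e=np.array(d["eye"]);s.R=R.from_euler("xyz",d["orientation"]).as_matrix()
    def ray(s,p):
        v=s.R@np.append((np.array(p,float)-s.c)/s.f,1);return v/np.linalg.norm(v)
    def on(s,p,z):
        v=s.ray(p);return s.e+v*(z-s.e[2])/v[2]
    def proj(s,P):
        q=s.R.T@(np.array(P)-s.e);return s.c+s.f*q[:2]/q[2]
def tri(a,p,b,q):
    u,v=a.ray(p),b.ray(q);k=np.linalg.lstsq(np.c_[u,-v],b.e-a.e,rcond=None)[0]
    A,B=a.e+k[0]*u,b.e+k[1]*v;return (A+B)/2,np.linalg.norm(A-B)
def zoom(i,x,y,w,h,k):return cv2.resize(i[y:y+h,x:x+w],None,fx=k,fy=k,interpolation=cv2.INTER_CUBIC)
def un(p,x,y,k):return (np.array(p,float)+.5)/k-.5+np.array([x,y])
E
python3 - <<'E'
from h import *
np.set_printoptions(precision=1,suppress=True)
T,S=Cam("top"),Cam("scene")
t=lambda u,v:un((u,v),275,75,4); s=lambda u,v:un((u-400,v),205,175,4)
for n,p in dict(bFL=(30,487),bFR=(350,532)).items(): print(n,T.on(t(*p),48))
for n,p in dict(FL=(100,380),FR=(325,410),RL=(135,158),RR=(347,188)).items(): print(n,T.on(t(*p),70))
print("base RL scene etc",S.on(s(685,22),48))
print("tab",tri(T,t(206,390),S,s(768,160)))
print("ring",tri(T,t(290,357),S,s(652,178)),"knob",tri(T,t(156,203),S,s(700,408)))
a=lambda u,v:un((u,v),130,170,5); b=lambda u,v:un((u-400,v),430,195,5)
print("lens",tri(T,a(264,141),S,b(561,136)))
print("ring c",tri(T,a(245,138),S,b(580,140)))
print("masttop",tri(T,a(77,87),S,b(755,74)))
for p in((375,113),(345,280),(167,262)): print("foot",T.on(a(*p),8))
print("body edges top",[T.on(a(*p),250) for p in((152,75),(245,95),(135,165),(228,180))])
h=cv2.cvtColor(T.img[130:170,310:345],cv2.COLOR_BGR2GRAY);print(h.max(),robot.current_t())
cv2.imwrite("pics/c3.png",np.hstack([zoom(T.img,310,135,35,45,11),zoom(S.img,280,200,35,45,11)]))
E
```

```text
bFL [555.2  77.4  48. ]
bFR [ 508.7 -213.3   48. ]
FL [649.2  11.8  70. ]
FR [ 617.8 -192.2   70. ]
RL [862.7 -23.1  70. ]
RR [ 830.2 -220.8   70. ]
base RL scene etc [ 518.7 -210.4   48. ]
tab (array([628.5, -80.1, 105.6]), np.float64(6.415365768959015))
ring (array([ 666.7, -160.8,   73.9]), np.float64(1.8073671799126245)) knob (array([816.2, -41.4,  74.2]), np.float64(1.3263114789772203))
lens (array([519.8, 370.3, 249.5]), np.float64(1.1052586408703176))
ring c (array([520.9, 379.8, 255.3]), np.float64(1.7321727575832129))
masttop (array([527. , 428.9, 386. ]), np.float64(0.675853172557053))
foot [583.2 371.    8. ]
foot [458.1 388.5   8. ]
foot [473.7 520.    8. ]
body edges top [array([562.7, 442.2, 250. ]), array([549. , 383.8, 250. ]), array([505.9, 449.4, 250. ]), array([495.5, 391.7, 250. ])]
210 0.2
```

View pics/c3.png

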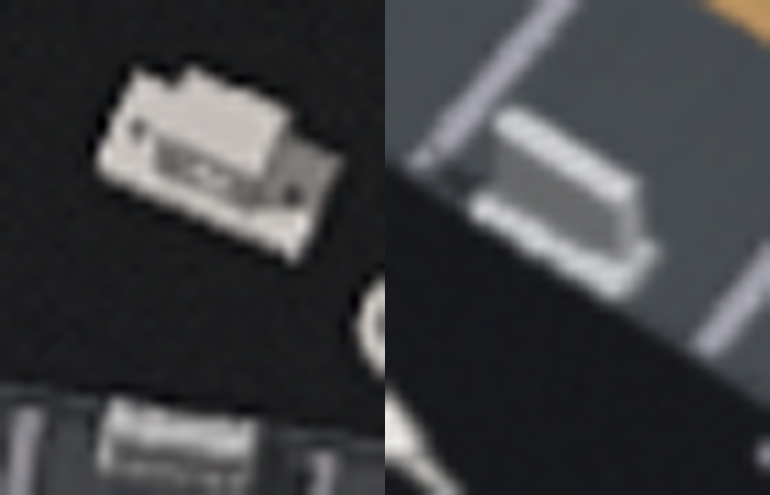

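Crop c3 shows the tab's top face in both views, centred at crop pixels (178,412) in the top view and (180,152) in the scene view. The block's top face is at (232,122) in the top view.

Run:
```python
from h import *
np.set_printoptions(precision=1,suppress=True)
T,S=Cam("top"),Cam("scene")
P,e=tri(T,un((182,414),310,135,11),S,un((180,152),280,200,11));print("tab",P,e)
y=np.radians(-9.05);x=np.array([np.cos(y),np.sin(y),0])
mid=np.array([633.5,-90.2,70]);print("expected from bed edge",mid-12*x+[0,0,40])
for k in(0,np.pi):
  for q in (0,):
    for z in(200,85,):
      for dx in(0,-150):
        p=P+dx*x;p[2]=z
        print(k,z,dx,robot.inverse_kinematics(p,[np.pi,0,y+np.pi/2+k]))
```

```text
tab [627.5 -81.2 111. ] 3.489779329719401
expected from bed edge [621.6 -88.3 110. ]
0 200 0 [-0.3  0.4  1.4  0.   1.4 -0.1]
0 200 -150 [-0.4  0.2  1.7  0.   1.3 -0.2]
0 85 0 [-0.3  0.5  1.5 -0.   1.1 -0.1]
0 85 -150 [-0.4  0.3  1.9 -0.   1.  -0.2]
3.141592653589793 200 0 [-0.3  0.4  1.4 -0.   1.4  3. ]
3.141592653589793 200 -150 [-0.4  0.2  1.7 -0.   1.3  2.9]
3.141592653589793 85 0 [-0.3  0.5  1.5 -0.   1.1  3. ]
3.141592653589793 85 -150 [-0.4  0.3  1.9 -0.   1.   2.9]
```

Run:
```python
from h import *
np.set_printoptions(precision=1,suppress=True)
y=np.radians(-9.05);x=np.array([np.cos(y),np.sin(y),0]);o=[np.pi,0,y+np.pi/2]
P=np.array([625.,-84,0])
robot.move_ptp([95,390,300],robot.current_eef_rot()); print(robot.current_t())
robot.move_ptp([400,0,300],o)
robot.move_ptp(P+[0,0,190],o); print(robot.current_t())
print(robot.move_linear(P+[0,0,81],speed=120,f_stop=8),robot.current_tcp_pos())
robot.move_gripper(0.0); print(robot.current_t(),robot.current_gripper_width()*93,robot.current_finger_force(),robot.current_contact_force())
```

```text
1.0167
3.85
False [625.7 -84.2  82. ]
6.1583 10.239767392097288 29.98924881219864 [-2.   0.1  1.9]
```

Run:
```python
from h import *
np.set_printoptions(precision=1,suppress=True)
y=np.radians(-9.05);x=np.array([np.cos(y),np.sin(y),0])
p0=np.array(robot.current_tcp_pos())
r=robot.move_linear(p0-155*x,speed=60,f_stop=15);p=np.array(robot.current_tcp_pos())
print(r,(p-p0)@x,p,robot.current_contact_force());robot.sleep(.4)
print(robot.current_contact_force(),robot.current_tcp_pos(),robot.current_t())
robot.move_gripper(.6)
robot.move_linear(np.array(robot.current_tcp_pos())+[0,0,140],speed=200)
robot.move_ptp([350,-40,330],[np.pi,0,y+np.pi/2]);print(robot.current_t())
T,S=Cam("top"),Cam("scene")
cv2.imwrite("pics/top1.png",T.img);cv2.imwrite("pics/scene1.png",S.img)
m=np.hstack([zoom(T.img,280,100,100,140,4),zoom(S.img,240,150,100,140,4)]);cv2.imwrite("pics/c4.png",m)
```

```text
True -131.7200154390902 [494.8 -61.5  80.9] [2.4 0.1 1.3]
[-1.7  0.4  7. ] [494.7 -61.5  80.8] 8.4917
10.9917
```

View pics/c4.png

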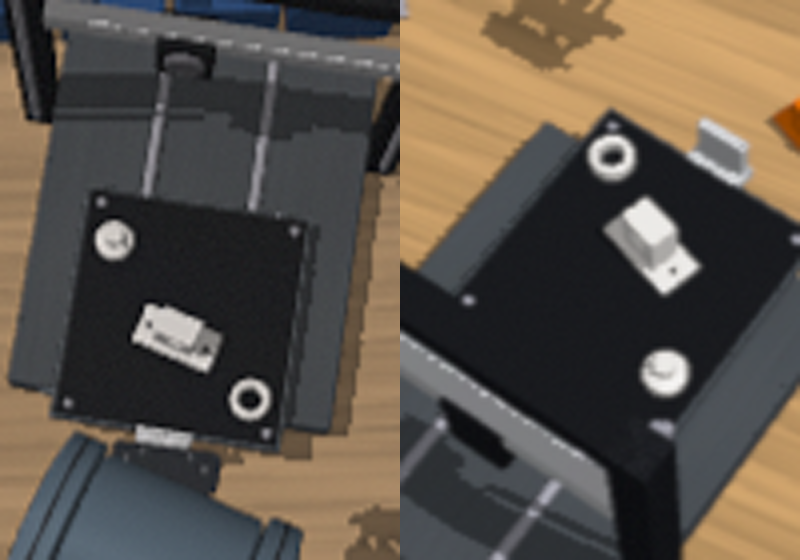

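Crop c4 shows the bed pulled out over the base's front edge, with the block, ring and knob all lying undisturbed. The block's top face is at about (324,182) in the top view and (303,205) in the scene view. I'll zoom in on the block to measure it.

Run:
```python
from h import *
T,S=cv2.imread("pics/top1.png"),cv2.imread("pics/scene1.png")
cv2.imwrite("pics/c5.png",np.hstack([zoom(T,310,170,28,28,14),zoom(S,288,195,28,32,14)[:392]]))
```

```text
(no output)
```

View pics/c5.png

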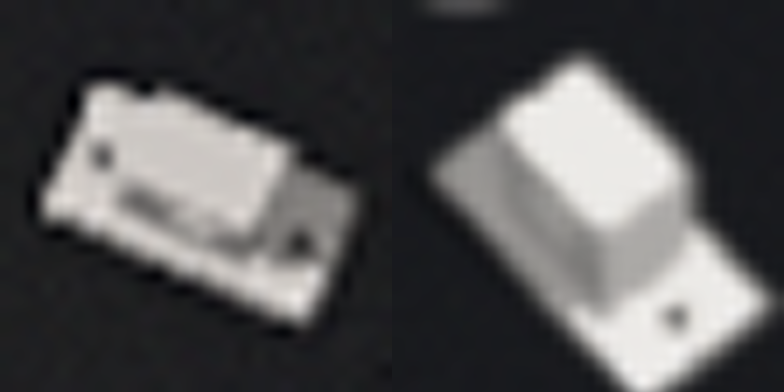

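The top-face corners in crop c5 are, in the top view, (160,92), (295,152), (255,235) and (122,180); in the scene view they are (188,58), (298,170), (213,228) and (108,122). The foot holes in the top view are at (102,157) and (300,243), and the visible one in the scene view is at (285,318).

Run:
```python
from h import *
np.set_printoptions(precision=1,suppress=True)
T,S=Cam("top"),Cam("scene")
t=lambda u,v:un((u,v),310,170,14); s=lambda u,v:un((u,v),288,195,14)
print("top c",tri(T,t(208,165),S,s(202,145)))
h=[T.on(t(*p),78) for p in((102,157),(300,243))];d=h[0]-h[1];print("holes",h,(h[0]+h[1])/2,np.linalg.norm(d),np.degrees(np.arctan2(-d[0],d[1])))
print("hole tri",tri(T,t(102,157),S,s(285,318)))
print("T corners",*[T.on(t(*p),120) for p in((160,92),(295,152),(255,235),(122,180))])
print("S corners",*[S.on(s(*p),120) for p in((188,58),(298,170),(213,228),(108,122))])
print("T foot",*[T.on(t(*p),78) for p in((45,212),(305,325),(355,192),(92,85))])
print("S foot",*[S.on(s(*p),78) for p in((35,172),(378,298))])
d=lambda a:np.array(a)
print("tab", T.on(un((165,432),280,100,4),110), "bed FL,FR",T.on(un((53,412),280,100,4),70),T.on(un((275,450),280,100,4),70))
w=(T.img.min(2)>150).astype(np.uint8);w[:170]=0;w[198:]=0;w[:,:310]=0;w[:,338:]=0
c=max(cv2.findContours(w,0,2)[0],key=cv2.contourArea);print(cv2.minAreaRect(c))
```

```text
top c (array([594.4, -75.4, 113.4]), np.float64(1.1792122608920528))
holes [array([604.9, -49.9,  78. ]), array([ 581.5, -100.3,   78. ])] [593.2 -75.1  78. ] 55.57882334998553 -24.924996545033036
hole tri (array([606.4, -50. ,  71. ]), np.float64(0.07758168924152156))
T corners [612.  -64.2 120. ] [596.1 -97.6 120. ] [575.2 -87.1 120. ] [589.7 -54.3 120. ]
S corners [579.3 -85.4 120. ] [593.9 -51.6 120. ] [614.3 -62.2 120. ] [600.8 -94.2 120. ]
T foot [590.7 -35.   78. ] [ 560.  -101.1   78. ] [ 594.6 -114.8   78. ] [624.  -47.7  78. ]
S foot [ 600.4 -114.9   78. ] [596.2 -31.8  78. ]
tab [502.1 -61.8 110. ] bed FL,FR [527.9  37.2  70. ] [ 490.1 -160.6   70. ]
((324.0824890136719, 183.314453125), (19.900785446166992, 10.254997253417969), 23.96249008178711)
```

Run:
```python
from h import *
np.set_printoptions(precision=2,suppress=True)
y=np.radians(-24.3)
hx=np.array([np.cos(np.radians(82.5)),np.sin(np.radians(82.5)),0]);c,s=np.cos(np.radians(20)),np.sin(np.radians(20))
ax=c*hx+[0,0,s]; up=-s*hx+[0,0,c]; ly=np.cross(up,ax); tz=-up
F=np.array([520,370,257])-120*ax; tcp=F+19*tz
for k in(0,1):
    print(k,robot.inverse_kinematics([594.5,-75,83],[np.pi,0,y+k*np.pi]))
for sg in(1,-1):
    M=np.c_[np.cross(sg*ly,tz),sg*ly,tz];o=R.from_matrix(M).as_euler("xyz");print(sg,F,tcp,o,robot.inverse_kinematics(tcp,o))
k=0
o=[np.pi,0,y]
robot.move_gripper(.7)
robot.move_ptp([594.5,-75,190],o)
print(robot.move_linear([594.5,-75,83],speed=100,f_stop=6),robot.current_tcp_pos())
robot.move_gripper(0);print(robot.current_t(),robot.current_gripper_width()*93,robot.current_finger_force(),robot.current_contact_force(),robot.current_ft_torque())
```

```text
0 [-0.31  0.46  1.59 -0.    1.09  1.68]
1 [-0.31  0.46  1.59  0.    1.09 -1.46]
1 [505.28 258.2  215.96] [506.13 264.64 198.1 ] [-3.14  0.35 -1.7 ] [ 0.06  0.22  1.69  0.37  1.18 -3.09]
-1 [505.28 258.2  215.96] [506.13 264.64 198.1 ] [ 3.14 -0.35  1.44] [0.06 0.22 1.69 0.37 1.18 0.06]
False [595.08 -75.17  83.76]
15.1167 35.860018817780336 29.960181713104248 [-0.19  0.37  1.26] [0.07 0.19 0.02]
```

```bash
cat >> h.py <<'E'
def goal(lens,yaw,along=0.):
    yaw=np.radians(yaw);hx=np.array([np.cos(yaw),np.sin(yaw),0]);c,s=np.cos(np.radians(20)),np.sin(np.radians(20))
    ax=c*hx+[0,0,s];up=-s*hx+[0,0,c];ly=np.cross(up,ax)
    F=np.array(lens)-(120+along)*ax
    return F-19*up,R.from_matrix(np.c_[np.cross(-ly,-up),-ly,-up]).as_euler("xyz"),F,ax,up,ly
E
python3 - <<'E'
from h import *
np.set_printoptions(precision=2,suppress=True)
robot.move_linear([594.5,-75,140],speed=80);robot.sleep(.3)
robot.move_linear([594.5,-75,260],speed=150)
tcp,o,F,*_=goal([520,370,257],82.5,90)
robot.move_ptp(tcp+[0,0,30],o)
tcp,o,F,*_=goal([520,370,257],82.5)
print(robot.move_linear(tcp,o,speed=100,f_stop=15),robot.current_tcp_pos(),tcp,robot.current_eef_rot(),o)
robot.sleep(.5)
print(robot.current_t(),robot.current_gripper_width()*93,robot.current_contact_force(),F)
T,S=Cam("top"),Cam("scene")
cv2.imwrite("pics/top2.png",T.img);cv2.imwrite("pics/scene2.png",S.img)
print(T.proj(F),S.proj(F))
u,v=(T.proj(F)).astype(int);a,b=S.proj(F).astype(int)
print(u-55,v-40,a-25,b-30)
cv2.imwrite("pics/c6.png",np.hstack([zoom(T.img,u-55,v-45,80,90,5),zoom(S.img,a-25,b-50,80,90,5)]))
E
```

```text
False [506.09 264.31 197.99] [506.13 264.64 198.1 ] [-3.14 -0.35  1.44] [ 3.14 -0.35  1.44]
20.3083 35.895203488850264 [-0.74  0.35 -0.99] [505.28 258.2  215.96]
[221.2  203.47] [421.54 207.27]
166 163 396 177
```

View pics/c6.png

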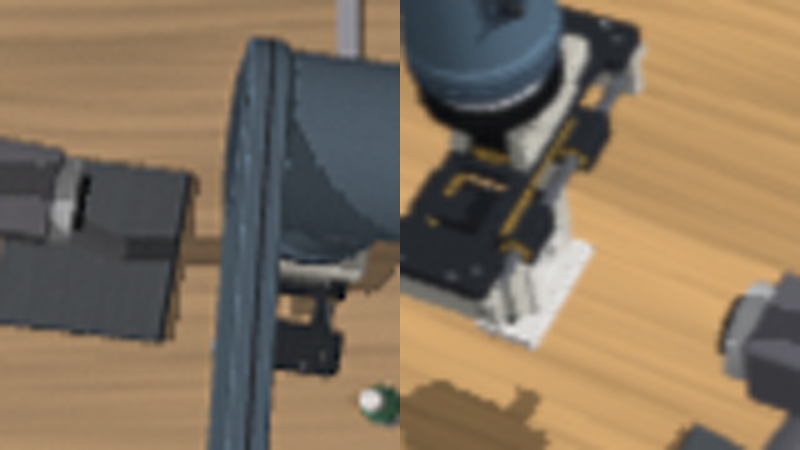

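Crop c6 shows the block held upright about 120 mm in front of the lens. The near edge of its foot is visible in the scene view, from (592,245) to (530,347), and the arm hides it in the top view. I'll compare these pixels with the predicted ones to check for bias.

Run:
```python
from h import *
np.set_printoptions(precision=1,suppress=True)
T,S=Cam("top"),Cam("scene")
tcp,o,F,ax,up,ly=goal([520,370,257],82.5)
M=R.from_euler("xyz",robot.current_eef_rot()).as_matrix();p=np.array(robot.current_tcp_pos());B=p-19*M[:,2]
print("bore",B)
s=lambda u,v:un((u-400,v),396,157,5)
for q,y in(((592,245),37),((530,347),-37)):
    for sg in(1,-1):
        P=B+18*ax-24*up+sg*y*ly;print(P,"pred",S.proj(P),"seen",s(*q))
P=B-18*ax-24*up; print("farcorner",S.proj(P-37*ly),S.proj(P+37*ly),"seen",s(478,322))
a=lambda u,v:un((u,v),130,170,5); b=lambda u,v:un((u-400,v),430,195,5)
L=np.array([520,370,257.])
print("lens T pred",T.proj(L),"seen",a(264,141),"S pred",S.proj(L),"seen",b(561,136), "c6:",un((83,203),166,158,5),s(728,318))
for z in(390,394): print("mast",T.on(a(77,87),z),S.on(b(755,74),z))
for z in(250,257): print("lens",T.on(a(264,141),z),S.on(b(561,136),z))
for z in (118,120): print("blk",z,T.on(un((208,165),310,170,14),z),S.on(un((202,145),288,195,14),z))
```

```text
bore [505.3 258.2 216. ]
[471.9 287.9 199.6] pred [434.2 204.3] seen [434.  205.6]
[545.2 278.3 199.6] pred [422.5 224.2] seen [434.  205.6]
[545.2 278.3 199.6] pred [422.5 224.2] seen [421.6 226. ]
[471.9 287.9 199.6] pred [434.2 204.3] seen [421.6 226. ]
farcorner [410.9 220.2] [422.7 200.7] seen [411.2 221. ]
lens T pred [181.9 197.3] seen [182.4 197.8] S pred [462.7 220.6] seen [461.8 221.8] c6: [182.2 198.2] [461.2 220.2]
mast [526.2 426.8 390. ] [529.4 428.5 390. ]
mast [525.4 425.1 394. ] [531.9 427.8 394. ]
lens [519.6 370.6 250. ] [520.3 369.7 250. ]
lens [518.3 368.3 257. ] [524.3 368.9 257. ]
blk 118 [593.6 -75.9 118. ] [596.3 -73.7 118. ]
blk 120 [593.2 -75.8 120. ] [597.2 -73.2 120. ]
```

Run:
```python
from h import *
np.set_printoptions(precision=2,suppress=True)
T,S=Cam("top"),Cam("scene")
for d in((0,0),(.3,-1.3)): print(tri(T,(182.3,198.),S,np.array((461.5,221.0))+d))
for z in (257,262): print(S.on((461.8,219.7),z),T.on((182.3,198),z))
w=np.array([[555.2,77.4,48]]);print(robot.current_t(),robot.current_gripper_width()*93,robot.current_joint_vel())
m=np.hstack([zoom(T.img,270,80,110,150,3),zoom(S.img,220,140,130,150,3)]);cv2.imwrite("pics/c7.png",m)
```

```text
(array([518.93, 369.16, 251.81]), np.float64(2.288554272521617))
(array([517.93, 367.85, 256.84]), np.float64(1.4910097093965633))
[518.35 367.13 257.  ] [517.72 368.55 257.  ]
[521.2 366.6 262. ] [516.82 366.85 262.  ]
20.6083 36.04971386502063 [ 0. -0. -0. -0. -0. -0.]
```

View pics/c7.png

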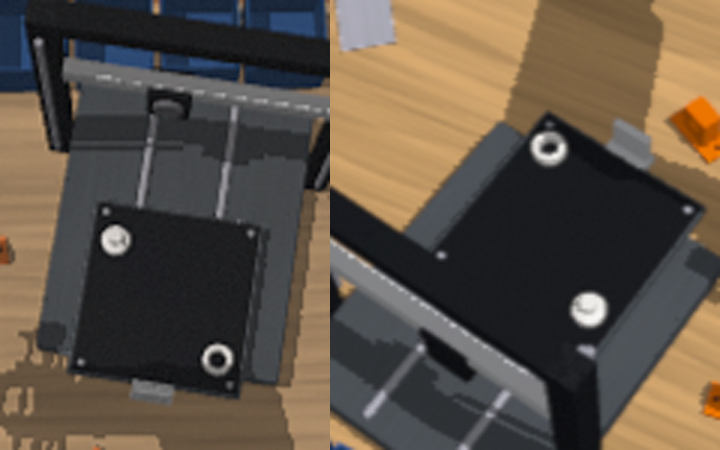

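Crop c7 shows the bed still fully forward, with the ring at (217,359) and the knob at (115,240) both flat on it. The bias-corrected lens position is (518,368,257), only 2–3 mm from the one I used, so I'll make that small correction and hand in.

Run:
```python
from h import *
tcp,o,F,*_=goal([518,368,257],82.5)
robot.move_linear(tcp,o,speed=20);robot.sleep(1.0)
print(robot.current_tcp_pos(),tcp,robot.current_gripper_width()*93,robot.current_finger_force(),robot.current_t())
print(robot.hand_in())
```

```text
[504.12064099 262.65139665 198.09908261] [504.12966919 262.64437774 198.10342301] 35.78525877393802 29.961425587534904 21.9
the job is handed in; nothing more can be done
None
```

I handed the job in at about 22 s: the bed is pulled to what I take to be its stop (the pull ended on a clear force rise), and the block is held steadily 120 mm from my camera-measured lens position, with the ring and thumb knob still flat on the bed; the judge gave no verdict.

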